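# Clamp the dental cast in its cradle and hold it up level

### The job

The dental cast lies loose in the aluminium clamping cradle on the grey stand: push the cradle's sliding jaw in by its push plate until the cast is pressed snugly between the two jaws. Then take the cradle by its black bridge handle, lift it straight up about ten centimetres above the stand and keep it there, steady and level, with the cast still clamped; finish while holding it in the air (do not put it down or let go). Do not disturb the spare cast, jars, bowl and tools on the bench.

Things in the scene. Friction and masses are not known exactly. Their poses are not given: they have to be found in the camera images.
- stand: fixed grey docking stand, 170 x 106 mm. x: direction in which the sliding jaw closes; z up; origin on the bench below the cradle's origin. Its floor, 25 mm above the bench, carries the cradle between 6 mm high lips (about 2 mm play); a stop at x = +62 to +72 mm, 36 mm above the floor, takes the push of the jaw. The cradle lifts straight up out of it
- cradle: loose aluminium cradle, 0.55 kg with jaw. Origin on the underside below the handle's middle; x: closing direction of the sliding jaw, y along the handle bar, z up. Plate 8 mm thick, x -85 to 60, y -45 to 45 mm. Fixed jaw x 32 to 60, z to 42 mm. Rod guide x -84 to -72, z to 38 mm. Handle posts at y = +-40 mm. Centre of mass within 15 mm of the handle in x
- handle (a point): middle of the black bridge handle bar, 105 mm above the cradle's underside. The bar runs along cradle y: 90 mm long (70 mm free between the posts), 14 mm thick along cradle x, 24 mm high; flat sides. Grip from above with the fingers closing along cradle x; the fingers can go 40 mm below the bar's middle before they meet the cast
- jaw (a joint): sliding jaw's travel in m: 0 fully open, grows as it moves to cradle +x; its face is at cradle x = -60 mm + value; about 0.028 when it is shut on the cast that lies against the fixed jaw; stop at 0.034. It slides stiffly (about 3 N, plus 1 to 2 N to slide the cast along) and stays where it is left
- jaw_face (a point): middle of the sliding jaw's clamping face, which looks to cradle +x; face 48 mm wide, z 12 to 38 mm above the cradle's underside
- push_plate (a point): middle of the outer face (to cradle -x) of the upright steel push plate: 10 mm thick, 44 mm wide (y), from 16 to 56 mm above the cradle's underside, on rods, this face 67 mm outside the jaw's face; it moves with the jaw, overhanging the stand's end. Push it to cradle +x from outside, at its lower half; 8 to 12 N in all clamps the cast, far more may tip the cradle
- fixed_face (a point): middle of the fixed jaw's clamping face, at cradle x = +32 mm, 22 mm above the cradle's underside
- cast: loose stone dental cast with an arch of teeth, 0.14 to 0.26 kg, lying on the cradle's base plate between the jaws. Base 64 mm long (x, between the jaws) x 56 mm wide x 24 mm high, 42 mm high over the teeth; origin under its centre. It starts 2 to 10 mm short of the fixed jaw and slightly turned
- spare_cast: a second stone dental cast of the same make, standing loose on the bench on the robot's side of the stand; leave alone. Origin under its centre
- jar_a: white round lidded jar, 54 mm diameter, 50 mm high, standing close to the stand on the side away from the robot; leave alone. Origin under its centre
- jar_b: another such white jar, further off to the robot's right; leave alone
- jar_c: amber jar with black lid, 60 mm diameter, 75 mm high, far side of the bench; leave alone
- bowl: open black rubber mixing bowl, 100 mm wide, 50 mm high, to the robot's right; leave alone
- wax_spatula: spatula 170 mm long lying flat to the robot's left; leave alone
- brush: brush 160 mm long lying flat to the robot's left; leave alone
Mind the look-alikes: they are no part of the job. Leave any red look-alike of the cradle alone. Leave any blue look-alike of the cast alone.

How it is judged:
By the outcome, as a careful person would: the job done as asked, in the order asked, and still so for the second after the job is handed in, while the arm keeps its last pose, push and grip.
It also fails if it takes over 48 s, if anything falls off the work surface, if the arm or the gripper's body presses on something with over 40 N, if the wrist force passes 120 N, or if a joint passes its speed limit or range.

### The arm

A 6-joint arm with a two-finger parallel gripper is mounted at the origin on the work surface. World frame = base frame: x ahead of the robot, y to its left, z up, the work surface at z = 0. Lengths are in m, angles in rad, forces in N, time in s.
With the tool pointing down it reaches from about 0.4 to 0.825 m from the base axis. Payload 7 kg.
Tool frame: the origin (TCP) lies between the finger pads, 19 mm behind the fingertips; this is the grasp point; z points along the fingers, y is the direction in which the jaws open and shut (so a half turn about z gives the same grasp; the last joint's range is limited). The gripper opens to 85 mm and grips with 20 to 120 N. Pads are 22 mm wide; open, the fingers measure 114 mm over their backs; the gripper's body (76 mm by 85 mm) begins 54 mm behind the grasp point. The pads swing forward as they close: fully open they stand 13 mm farther back than shut.
Start: joints at [0.288, 0.359, 0.012, 0, -1.224, -0.288], TCP at [0.675, -0, 0.25] pointing down, gripper open.
Joint ranges: [-3.07, 3.07], [-1.43, 2.12], [-1.02, 1.25], [-3.03, 1.67], [-3.05, -0], [-3.03, 3.03]. Speed limits (rad/s): [2.39, 2.39, 3.01, 3.14, 3.14, 3.14].

### API

Orientations are given as a unit quaternion [w, x, y, z].
In Python, from station import ctrl gives the robot as it stands.
- The arm moves only by the tool arm_command, never from a script. Its argument "moves" is a list of rows, each an object of numbers: "tx", "ty", "tz": the shift along the tool's x, y, z in m; "twist": the turn about the tool's z in rad; "claw": the finger opening in m, from 0 to 0.0854. In form: [{"tx": .., "ty": .., "tz": .., "twist": .., "claw": ..}, ...]. A call has 1 to 5 rows; each row shifts and turns the commanded pose from where the row before left it, along the tool's axes as they then stand; what a row does not reach is not made up. A row lasts 1/10 s, in which the tool goes at most 50 mm and 8.59 degrees, less where a joint would pass 70% of its speed; a pose out of reach is approached as far as the arm can. A call is refused whole if a number of a shift passes 0.05 or a number of a turn 0.15, either way. A call with a gripper value outside its range is refused whole. The fingers move at their own pace and stop on an object; the grip force is fixed at half the most. Time passes only in rows, so rows that do not move let the fingers close. It gives the time, the measured TCP pose, the force and the opening at its end, in the units of the state.
- ctrl.get_state(): the state, without advancing time (a new reading comes with each control period).
- ctrl.capture(name): name is "scene" or "side" or "wrist"; returns a dict with "image" (480x640x3 uint8, red, green, blue), "camera_matrix" (3x3 intrinsics, pixels), "world_to_cam" (4x4, takes a point from world to camera coordinates); the wrist camera has in their place "tool_from_camera" (4x4, takes a point from camera to tool coordinates, whose origin is the TCP and whose axes are the flange's). Camera axes: x right, y down, z forward; pixel columns grow to the right and rows downward; lengths in m; the calibration is good to about 2 mm. The wrist camera is an equidistant fisheye: a pixel r from the principal point sees the ray r / f radians off the axis. A picture is of the moment at which its call begins: read the wrist's pose just before it. There is no depth.
- ctrl.close_job(): hands the job in, once; it reports no verdict.
The state is a dict: "time": time; "qpos": joint angles; "qvel": joint speeds; "effort": joint torques, N m; "eef_pos": TCP position; "tcp_rot": TCP orientation; "wrist_force": force on the tool from outside, world axes, zero at the start; "moment": the same for the moment, N m; "gripper_width": finger opening in m.
Only numpy, scipy, OpenCV 4.12 (cv2) and the standard library are available. Lean on these libraries where they do the work, as an engineer would, in place of code of your own. Each camera call takes 0.05 s, during which the arm holds its last target. There are 200 camera calls.

## Working session

There is one attempt and no reset: what is moved stays moved. The work goes in short steps, Python scripts to look and compute and a tool call to move; the robot and the scene stay as the last step left them, time stands still between calls to the robot, and variables do not carry over. Pictures are saved under pics/ and viewed, about 8 in all and at most 12, crops included, and the job is handed in when it is done.

Besides the shell and the picture viewer there is one more tool, called after "Emit:" as name(argument=value, ...), one argument or row to a line, values as JSON. arm_command: Moves the arm, as the interface text tells. Its arguments: {"type":"object","properties":{"moves":{"type":"array"}},"required":["moves"]}

```bash
mkdir -p pics; ls
python3 - <<'E'
from station import ctrl
import cv2,numpy as np
s=ctrl.get_state();print(s)
for n in("scene","side","wrist"):
    c=ctrl.capture(n);cv2.imwrite(f"pics/{n}0.png",c["image"][:,:,::-1])
    np.savez(f"{n}0.npz",**c)
    print(n,{k:np.round(v,4).tolist() for k,v in c.items() if k!="image"})
E
```

```text
pics
{'time': 0.0, 'qpos': array([ 2.88056284e-01,  3.59397153e-01,  1.10574330e-02, -3.60128417e-04,
       -1.22411772e+00, -2.88085441e-01]), 'qvel': array([-0.00146823,  0.00055675, -0.00151324, -0.00042002,  0.00043937,
        0.00036437]), 'effort': array([ 2.55543900e-04, -5.83324420e+01,  2.93422562e+01,  6.93659976e+00,
       -6.00149287e-03, -1.14765509e-06]), 'eef_pos': array([ 6.74540049e-01, -5.25515075e-05,  2.49054608e-01]), 'tcp_rot': array([-6.49173442e-04, -7.07052855e-01,  7.07160195e-01,  5.45031990e-04]), 'wrist_force': array([ 0.46614648,  0.00229191, -0.4988405 ]), 'moment': array([ 0.03554481, -0.00295879,  0.02067788]), 'gripper_width': 0.08543932023400982}
scene {'camera_matrix': [[436.2799, 0.0, 319.5506], [0.0, 436.2799, 237.1262], [0.0, 0.0, 1.0]], 'world_to_cam': [[0.8353, 0.5496, 0.0142, -0.3644], [0.3281, -0.4776, -0.815, -0.0986], [-0.4411, 0.6855, -0.5793, 1.3741], [0.0, 0.0, 0.0, 1.0]]}
side {'camera_matrix': [[562.4176, 0.0, 315.0409], [0.0, 562.4176, 238.5233], [0.0, 0.0, 1.0]], 'world_to_cam': [[0.9635, -0.2671, -0.0152, -0.4655], [-0.2052, -0.7013, -0.6827, 0.1504], [0.1717, 0.6609, -0.7306, 1.3138], [0.0, 0.0, 0.0, 1.0]]}
wrist {'camera_matrix': [[371.6483, 0.0, 314.7723], [0.0, 371.6483, 242.1486], [0.0, 0.0, 1.0]], 'tool_from_camera': [[-0.0006, -0.9622, -0.2724, 0.0683], [1.0, -0.0008, 0.0007, -0.0008], [-0.0009, -0.2724, 0.9622, -0.1241], [0.0, 0.0, 0.0, 1.0]]}
```

View pics/scene0.png

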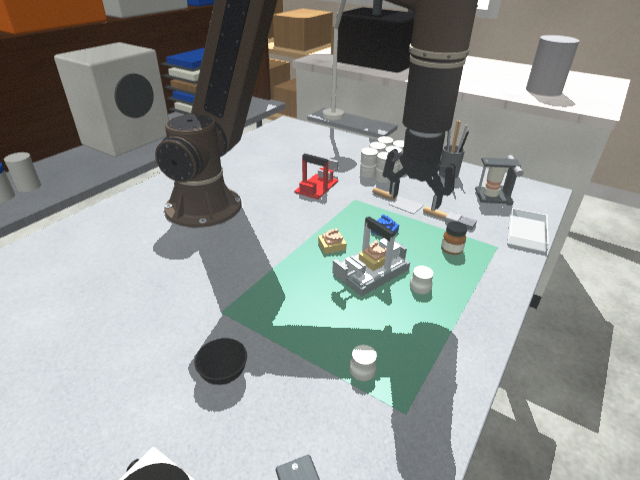

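View pics/side0.png

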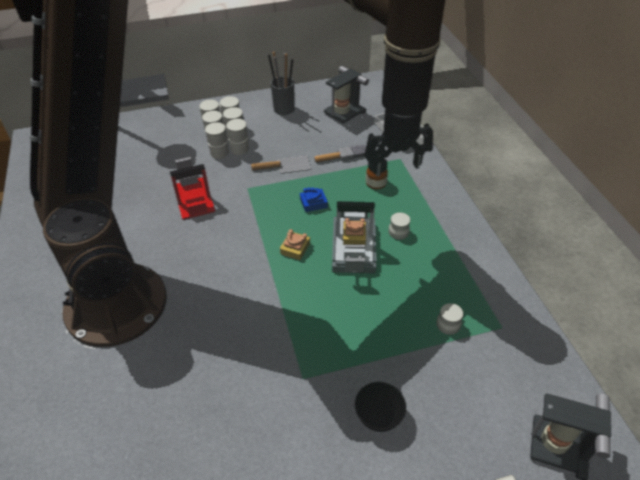

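The scene view shows the silver cradle at about (372,262) and its handle at (380,228). In the side view it is at (355,238), with the push plate at (362,282), so the jaw closes roughly towards world +y. The red and blue look-alikes are clear of it. Next I'll enlarge the crops.

Run:
```python
import cv2,numpy as np
a=cv2.imread("pics/scene0.png")[205:305,325:415]; b=cv2.imread("pics/side0.png")[190:300,320:390]
A=cv2.resize(a,None,fx=5,fy=5,interpolation=cv2.INTER_CUBIC);B=cv2.resize(b,None,fx=5,fy=5,interpolation=cv2.INTER_CUBIC)
c=np.zeros((550,800,3),np.uint8);c[:500,:450]=A;c[:550,450:800]=B
cv2.imwrite("pics/crop1.png",c)
```

```text
(no output)
```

View pics/crop1.png

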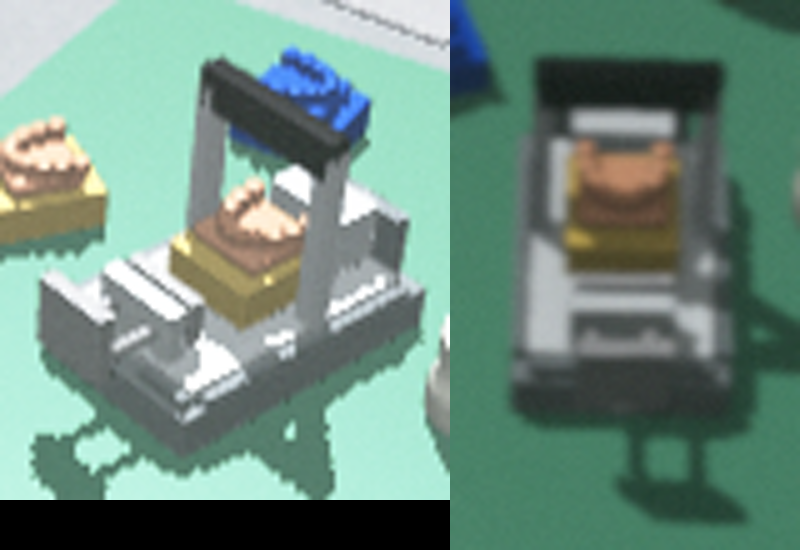

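View pics/wrist0.png

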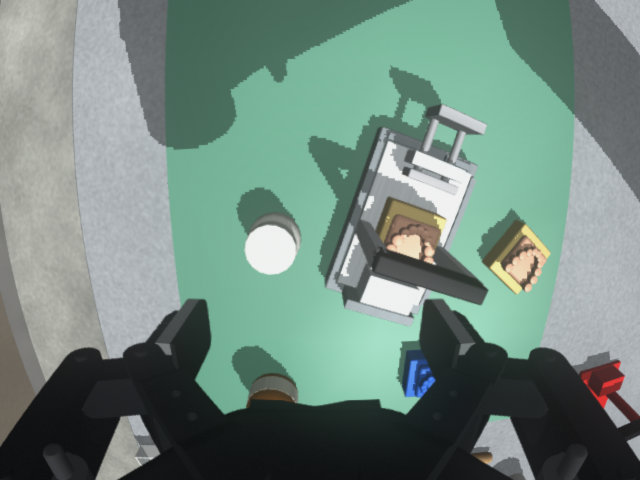

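The wrist view is the clearest. It shows the push plate's top edge at (441,104)–(487,125), the base plate's rear corners at about (386,133) and (476,160), and the handle running from (375,258) to (485,293). I'll fit the cradle pose to these points and check it with an overlay.

```bash
cat > h.py <<'E'
import cv2,numpy as np
from scipy.spatial.transform import Rotation as R
from scipy.optimize import least_squares
def wproj(P,c,pos,q):          # fisheye wrist camera, world points -> pixels
    T=c["tool_from_camera"];Rt=R.from_quat(q,scalar_first=True).as_matrix()
    p=(np.atleast_2d(P)-pos)@Rt; p=(p-T[:3,3])@T[:3,:3]
    K=c["camera_matrix"];rr=np.hypot(p[:,0],p[:,1]);r=np.arctan2(rr,p[:,2])/np.maximum(rr,1e-9)
    return np.c_[K[0,0]*r*p[:,0]+K[0,2],K[1,1]*r*p[:,1]+K[1,2]]
def sproj(P,c):
    W=c["world_to_cam"];p=np.atleast_2d(P)@W[:3,:3].T+W[:3,3];p=p@c["camera_matrix"].T
    return p[:,:2]/p[:,2:]
def world(X,pose,z0=.025):           # cradle coords (m) -> world
    x,y,a=pose[:3];X=np.atleast_2d(X)
    return np.c_[x+np.cos(a)*X[:,0]-np.sin(a)*X[:,1],y+np.sin(a)*X[:,0]+np.cos(a)*X[:,1],z0+X[:,2]]
def box(x0,x1,y0,y1,z0,z1):
    c=np.array([[x,y,z] for x in(x0,x1) for y in(y0,y1) for z in(z0,z1)])/1000.
    return c,[(i,j) for i in range(8) for j in range(i) if bin(i^j).count("1")==1]
def boxes(v=0): 
    v*=1000
    return [box(-85,60,-45,45,0,8),box(-7,7,-45,45,93,117),box(-127+v,-117+v,-22,22,16,56),box(32,60,-24,24,8,42),box(-85,85,-53,53,0,6)]
def overlay(img,proj,pose,v,crop,f,z0=.025):
    x0,y0,x1,y1=crop;o=cv2.resize(img[y0:y1,x0:x1,::-1],None,fx=f,fy=f,interpolation=cv2.INTER_CUBIC)
    cols=[(0,0,255),(0,255,255),(255,0,255),(255,128,0),(0,160,0)]
    for (P,E),col in zip(boxes(v),cols):
        u=((proj(world(P,pose,z0))-[x0,y0]+.5)*f).astype(int)
        for i,j in E: cv2.line(o,tuple(map(int,u[i])),tuple(map(int,u[j])),col,1)
    return o
E
python3 - <<'E'
from h import *
c=dict(np.load("wrist0.npz"))
pos=np.array([.67454,-.00005,.24905]);q=[-6.49e-4,-.707053,.70716,5.45e-4]
obs=[((-127,-22,56),(441,104)),((-127,22,56),(487,125)),((-85,-45,8),(386,133)),((-85,45,8),(476,160)),((7,45,117),(485,300)),((-7,45,117),(487,290))]
P=np.array([o[0] for o in obs])/1e3;u=np.array([o[1] for o in obs])
r=least_squares(lambda p:(wproj(world(P,p),c,pos,q)-u).ravel(),[.65,-.1,1.5],loss="soft_l1")
print(r.x,np.round(r.fun.reshape(-1,2),1))
cv2.imwrite("pics/ov1.png",overlay(c["image"],lambda X:wproj(X,c,pos,q),r.x,0,(300,80,510,340),2.3*1.0 if 0 else 2.3))
E
```

```text
[0.59120608 0.02512344 1.26073327] [[ 0.1 -2.1]
 [-0.1 -2.6]
 [ 1.5  6.6]
 [-4.4 12.6]
 [-2.2  4.9]
 [ 3.7 -1.9]]
```

View pics/ov1.png

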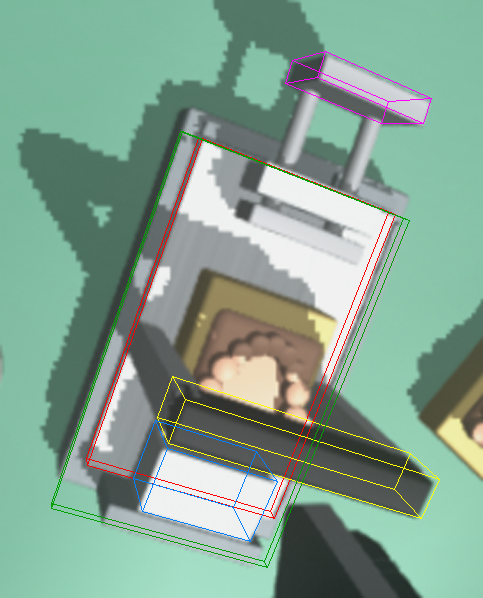

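The overlay fits well: the push plate, base corners and handle end all lie within about 3 mm. The stand actually spans x from about −98 to 72. I'll refit with the refined corners plus jaw travel and check in all three cameras.

```bash
sed -i 's/box(-85,85,-53,53,0,6)/box(-98,72,-53,53,0,6)/' h.py
python3 - <<'E'
from h import *
c=dict(np.load("wrist0.npz"));cs=dict(np.load("scene0.npz"));cd=dict(np.load("side0.npz"))
pos=np.array([.67454,-.00005,.24905]);q=[-6.49e-4,-.707053,.70716,5.45e-4]
obs=[((-127,-22,56),(441.3,102.6)),((-127,22,56),(487.8,122.2)),((-117,22,56),(484.3,133.9)),((-98,-53,6),(382.6,127)),((-98,53,6),(477.4,162.6)),((-85,-45,8),(388.3,141.7)),((-85,45,8),(471.7,172.6)),((7,45,117),(482.6,304.8)),((-7,45,117),(490,288.7)),((-7,-45,93),(376,249.5))]
P=np.array([o[0] for o in obs])/1e3;u=np.array([o[1] for o in obs])
def f(p):
    Q=P.copy();Q[:3,0]+=p[3];return (wproj(world(Q,p),c,pos,q)-u).ravel()
r=least_squares(f,[.6,0,1.3,0],loss="soft_l1")
print(r.x,np.round(f(r.x).reshape(-1,2),1).tolist())
p=r.x
a=overlay(c["image"],lambda X:wproj(X,c,pos,q),p,p[3],(310,85,500,325),2.1)
b=overlay(cs["image"],lambda X:sproj(X,cs),p,p[3],(325,205,415,305),4.4)
d=overlay(cd["image"],lambda X:sproj(X,cd),p,p[3],(325,190,385,300),4.4)
h=max(x.shape[0] for x in(a,b,d));o=np.hstack([cv2.copyMakeBorder(x,0,h-x.shape[0],0,0,cv2.BORDER_CONSTANT) for x in(a,b)])
print(o.shape)
cv2.imwrite("pics/ov2.png",o);cv2.imwrite("pics/ov2s.png",d)
E
```

```text
[ 5.90178345e-01  2.67950984e-02  1.27288361e+00 -1.01413649e-03] [[-0.4, -0.2], [-1.0, 0.2], [-0.8, -0.6], [0.5, -1.3], [4.4, 1.1], [-1.0, -0.0], [0.1, 0.8], [1.5, 1.4], [1.7, 0.7], [-0.6, -3.3]]
(504, 795, 3)
```

View pics/ov2.png

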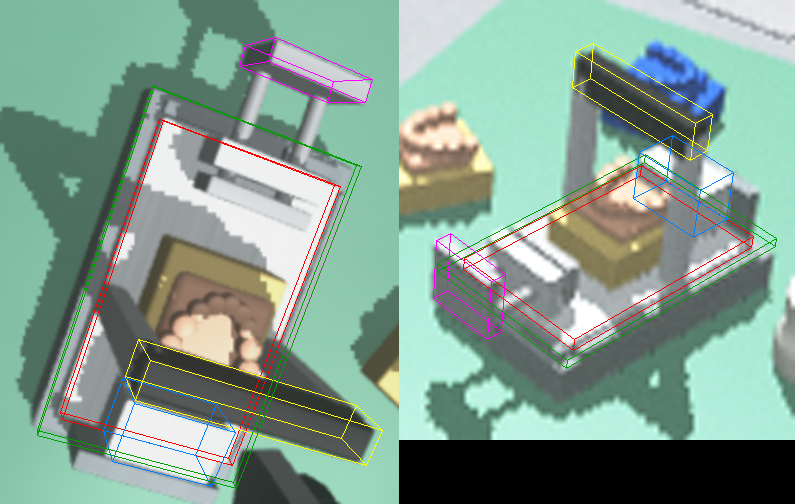

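The refit gives the cradle at (0.590, 0.027) with yaw 1.273, and the wrist overlay agrees to about 1–2 mm. I'll close the fingers, twist to line up with the cradle and move behind the push plate.

Emit:
arm_command(
  moves=[
    {"twist": 0.149, "claw": 0},
    {"twist": 0.149, "claw": 0},
    {"tx": 0.035, "ty": 0.02, "claw": 0},
    {"tx": 0.035, "ty": 0.02, "claw": 0},
    {"tx": 0.035, "ty": 0.02, "claw": 0},
  ],
)

```text
invalid input at $.moves[0]: expected keys tx, ty, tz, twist, claw
```

Emit:
arm_command(
  moves=[
    {"tx": 0.035, "ty": 0.02, "claw": 0},
    {"tx": 0.023, "ty": 0.009, "claw": 0},
    {"tz": 0.03, "claw": 0},
    {"tz": 0.03, "claw": 0},
    {"claw": 0},
  ],
)

```text
invalid input at $.moves[0]: expected keys tx, ty, tz, twist, claw
```

Emit:
arm_command(
  moves=[
    {"tx": 0, "ty": 0, "tz": 0, "twist": 0.149, "claw": 0},
    {"tx": 0, "ty": 0, "tz": 0, "twist": 0.149, "claw": 0},
    {"tx": 0.035, "ty": 0.02, "tz": 0, "twist": 0, "claw": 0},
    {"tx": 0.035, "ty": 0.02, "tz": 0, "twist": 0, "claw": 0},
    {"tx": 0.035, "ty": 0.02, "tz": 0, "twist": 0, "claw": 0},
  ],
)

```text
time: 0.65
eef_pos: [0.5855, -0.0834, 0.2493]
tcp_rot: [-0.0, -0.595, 0.804, 0.0]
wrist_force: [0.8, -0.5, -0.1]
gripper_width: 0.0119
```

Emit:
arm_command(
  moves=[
    {"tx": 0.035, "ty": 0.02, "tz": 0, "twist": 0, "claw": 0},
    {"tx": 0.023, "ty": 0.009, "tz": 0, "twist": 0, "claw": 0},
    {"tx": 0, "ty": 0, "tz": 0.03, "twist": 0, "claw": 0},
    {"tx": 0, "ty": 0, "tz": 0.03, "twist": 0, "claw": 0},
    {"tx": 0, "ty": 0, "tz": 0, "twist": 0, "claw": 0},
  ],
)

```text
time: 1.15
eef_pos: [0.5393, -0.1298, 0.1864]
tcp_rot: [-0.003, -0.594, 0.805, 0.002]
wrist_force: [-0.7, 0.1, 0.4]
gripper_width: 0.0
```

Run:
```python
from h import *
from station import ctrl
s=ctrl.get_state();c=ctrl.capture("wrist")
o=overlay(c["image"],lambda X:wproj(X,c,s["eef_pos"],s["tcp_rot"]),[.5902,.0268,1.2729],-.001,(0,0,640,480),1.25)
cv2.imwrite("pics/ov3.png",o);np.savez("w3.npz",**c,pos=s["eef_pos"],q=s["tcp_rot"])
```

```text
(no output)
```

View pics/ov3.png

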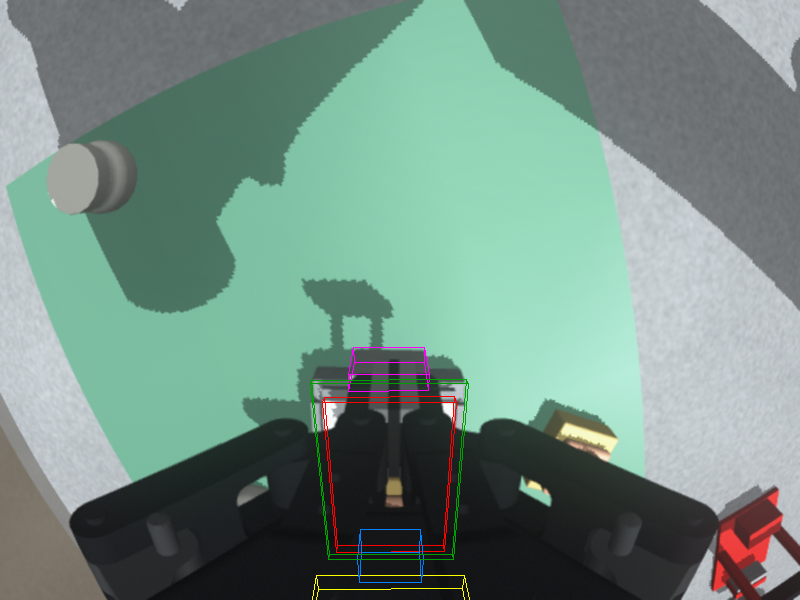

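The fingers are shut behind the plate, whose top edge is at (352,347)–(425,347) and matches the overlay. Next: descend, then approach.

Emit:
arm_command(
  moves=[
    {"tx": 0, "ty": -0.003, "tz": 0.03, "twist": 0, "claw": 0},
    {"tx": 0, "ty": 0, "tz": 0.03, "twist": 0, "claw": 0},
    {"tx": 0, "ty": 0, "tz": 0.03, "twist": 0, "claw": 0},
    {"tx": 0, "ty": 0, "tz": 0.03, "twist": 0, "claw": 0},
    {"tx": 0, "ty": 0, "tz": 0, "twist": 0, "claw": 0},
  ],
)

```text
time: 1.7
eef_pos: [0.5436, -0.1305, 0.0679]
tcp_rot: [-0.002, -0.594, 0.804, 0.001]
wrist_force: [-0.6, -0.3, -0.3]
gripper_width: -0.0002
```

Emit:
arm_command(
  moves=[
    {"tx": -0.01, "ty": 0, "tz": 0, "twist": 0, "claw": 0},
    {"tx": -0.008, "ty": 0, "tz": 0, "twist": 0, "claw": 0},
    {"tx": 0, "ty": 0, "tz": 0, "twist": 0, "claw": 0},
  ],
)

```text
time: 2.0
eef_pos: [0.5521, -0.1121, 0.0721]
tcp_rot: [0.001, -0.595, 0.804, -0.001]
wrist_force: [0.4, -0.3, 0.5]
gripper_width: -0.0
```

Emit:
arm_command(
  moves=[
    {"tx": -0.003, "ty": 0, "tz": 0, "twist": 0, "claw": 0},
    {"tx": -0.003, "ty": 0, "tz": 0, "twist": 0, "claw": 0},
    {"tx": -0.003, "ty": 0, "tz": 0, "twist": 0, "claw": 0},
    {"tx": 0, "ty": 0, "tz": 0, "twist": 0, "claw": 0},
  ],
)

```text
time: 2.4
eef_pos: [0.553, -0.1047, 0.0702]
tcp_rot: [0.0, -0.594, 0.804, -0.0]
wrist_force: [-0.5, -0.7, 1.0]
gripper_width: 0.0
```

Emit:
arm_command(
  moves=[
    {"tx": -0.002, "ty": 0, "tz": 0.003, "twist": 0, "claw": 0},
    {"tx": -0.002, "ty": 0, "tz": 0.001, "twist": 0, "claw": 0},
    {"tx": -0.002, "ty": 0, "tz": 0, "twist": 0, "claw": 0},
    {"tx": 0, "ty": 0, "tz": 0, "twist": 0, "claw": 0},
  ],
)

```text
time: 2.8
eef_pos: [0.5544, -0.0989, 0.0656]
tcp_rot: [-0.0, -0.594, 0.804, 0.0]
wrist_force: [0.6, -2.1, -1.5]
gripper_width: 0.0002
```

Emit:
arm_command(
  moves=[
    {"tx": -0.002, "ty": 0, "tz": 0, "twist": 0, "claw": 0},
    {"tx": -0.002, "ty": 0, "tz": 0, "twist": 0, "claw": 0},
    {"tx": -0.002, "ty": 0, "tz": 0, "twist": 0, "claw": 0},
    {"tx": 0, "ty": 0, "tz": 0, "twist": 0, "claw": 0},
  ],
)

```text
time: 3.2
eef_pos: [0.5562, -0.093, 0.0658]
tcp_rot: [-0.0, -0.594, 0.804, 0.0]
wrist_force: [-2.1, -0.9, -0.4]
gripper_width: -0.0
```

```bash
cat > st.py <<'E'
from h import *
from station import ctrl
def st(p=(.5902,.0268,1.2729)):
    s=ctrl.get_state();a=p[2];e=np.array([np.cos(a),np.sin(a)]);n=np.array([-e[1],e[0]])
    d=s["eef_pos"][:2]-p[:2];f=s["wrist_force"]
    print("t %.2f cx %.1f cy %.1f z %.1f | fx %.1f fy %.1f fz %.1f w %.1f"%(s["time"],d@e*1e3,d@n*1e3,s["eef_pos"][2]*1e3,f[:2]@e,f[:2]@n,f[2],s["gripper_width"]*1e3));return s
if __name__=="__main__": st()
E
python3 st.py
```

```text
t 3.20 cx -124.5 cy -2.7 z 65.8 | fx -1.5 fy 1.7 fz -0.4 w -0.0
```

Emit:
arm_command(
  moves=[
    {"tx": -0.002, "ty": 0, "tz": 0, "twist": 0, "claw": 0},
    {"tx": -0.002, "ty": 0, "tz": 0, "twist": 0, "claw": 0},
    {"tx": -0.002, "ty": 0, "tz": 0, "twist": 0, "claw": 0},
  ],
)

```text
time: 3.5
eef_pos: [0.558, -0.0874, 0.0659]
tcp_rot: [-0.0, -0.594, 0.804, 0.0]
wrist_force: [-0.4, -2.9, -2.3]
gripper_width: -0.0001
```

Run:
```python
from st import *
st()
o=[]
for n,cr in(("side",(320,190,390,300)),("scene",(325,205,415,305))):
    c=ctrl.capture(n);x0,y0,x1,y1=cr;o.append(cv2.resize(c["image"][y0:y1,x0:x1,::-1],None,fx=4.8,fy=4.8,interpolation=cv2.INTER_CUBIC)[:480])
o.append(np.zeros((480,1,3),np.uint8));cv2.imwrite("pics/p4.png",np.hstack(o));st()
```

```text
t 3.50 cx -118.7 cy -2.8 z 65.9 | fx -2.9 fy -0.5 fz -2.3 w -0.1
t 3.60 cx -118.5 cy -2.9 z 66.0 | fx -2.6 fy 0.3 fz -1.1 w 0.3
```

View pics/p4.png

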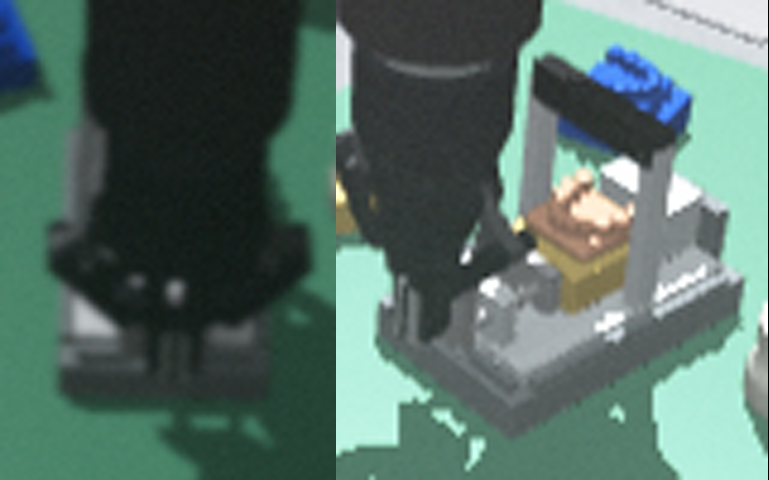

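The scene crop shows the fingers in front of the push plate at (435,310), with plate showing on both sides, and the jaw face almost at the cast at (550,280). The drag of about 3 N matches the stated slide friction. I'll keep pushing in small steps.

Emit:
arm_command(
  moves=[
    {"tx": -0.002, "ty": 0, "tz": 0, "twist": 0, "claw": 0},
    {"tx": -0.002, "ty": 0, "tz": 0, "twist": 0, "claw": 0},
  ],
)

```text
time: 3.8
eef_pos: [0.5594, -0.0837, 0.066]
tcp_rot: [0.0, -0.594, 0.804, -0.0]
wrist_force: [-0.8, -2.3, -2.7]
gripper_width: 0.0002
```

Emit:
arm_command(
  moves=[
    {"tx": -0.0015, "ty": 0, "tz": 0, "twist": 0, "claw": 0},
    {"tx": -0.0015, "ty": 0, "tz": 0, "twist": 0, "claw": 0},
  ],
)

```text
time: 4.0
eef_pos: [0.5603, -0.0809, 0.066]
tcp_rot: [-0.0, -0.594, 0.804, -0.0]
wrist_force: [-0.3, -4.2, -1.4]
gripper_width: -0.0
```

Emit:
arm_command(
  moves=[
    {"tx": -0.001, "ty": 0, "tz": 0, "twist": 0, "claw": 0},
    {"tx": 0, "ty": 0, "tz": 0, "twist": 0, "claw": 0},
  ],
)

```text
time: 4.2
eef_pos: [0.5606, -0.0798, 0.066]
tcp_rot: [0.0, -0.594, 0.804, -0.0]
wrist_force: [-0.5, -3.2, -1.3]
gripper_width: -0.0003
```

Emit:
arm_command(
  moves=[
    {"tx": -0.001, "ty": 0, "tz": 0, "twist": 0, "claw": 0},
    {"tx": -0.001, "ty": 0, "tz": 0, "twist": 0, "claw": 0},
  ],
)

```text
time: 4.4
eef_pos: [0.5612, -0.0781, 0.066]
tcp_rot: [0.0, -0.594, 0.804, -0.0]
wrist_force: [0.2, -4.2, -2.1]
gripper_width: -0.0002
```

Emit:
arm_command(
  moves=[
    {"tx": -0.001, "ty": 0, "tz": 0, "twist": 0, "claw": 0},
    {"tx": -0.001, "ty": 0, "tz": 0, "twist": 0, "claw": 0},
  ],
)

```text
time: 4.6
eef_pos: [0.5608, -0.0777, 0.0661]
tcp_rot: [-0.001, -0.594, 0.804, -0.0]
wrist_force: [-1.3, -18.7, 0.6]
gripper_width: -0.0002
```

Emit:
arm_command(
  moves=[
    {"tx": -0.001, "ty": 0, "tz": 0, "twist": 0, "claw": 0},
    {"tx": 0, "ty": 0, "tz": 0, "twist": 0, "claw": 0},
  ],
)

```text
time: 4.8
eef_pos: [0.5605, -0.0777, 0.0661]
tcp_rot: [-0.002, -0.594, 0.804, -0.0]
wrist_force: [-1.9, -19.1, 0.9]
gripper_width: 0.0002
```

The force jumped to about 19 N with the motion stalled, at a computed jaw travel of about 28–29 mm, so the jaw is shut on the cast. I'll back off and rise for a look.

Emit:
arm_command(
  moves=[
    {"tx": 0.002, "ty": 0, "tz": 0, "twist": 0, "claw": 0},
    {"tx": 0.005, "ty": 0, "tz": 0, "twist": 0, "claw": 0},
    {"tx": 0.02, "ty": 0, "tz": 0, "twist": 0, "claw": 0},
    {"tx": 0.015, "ty": 0, "tz": -0.02, "twist": 0, "claw": 0},
    {"tx": 0, "ty": 0, "tz": -0.045, "twist": 0, "claw": 0},
  ],
)

```text
time: 5.3
eef_pos: [0.5471, -0.116, 0.1286]
tcp_rot: [-0.002, -0.594, 0.805, 0.002]
wrist_force: [1.8, 0.3, 0.9]
gripper_width: 0.0002
```

Emit:
arm_command(
  moves=[
    {"tx": 0, "ty": 0, "tz": -0.045, "twist": 0, "claw": 0},
    {"tx": 0, "ty": 0, "tz": -0.045, "twist": 0, "claw": 0.0854},
    {"tx": 0, "ty": 0, "tz": -0.03, "twist": 0.149, "claw": 0.0854},
    {"tx": 0, "ty": 0, "tz": 0, "twist": 0.149, "claw": 0.0854},
    {"tx": 0, "ty": 0, "tz": 0, "twist": 0.149, "claw": 0.0854},
  ],
)

```text
time: 5.8
eef_pos: [0.5507, -0.1146, 0.253]
tcp_rot: [0.002, -0.399, 0.917, -0.0]
wrist_force: [-0.3, -1.1, 0.5]
gripper_width: 0.058
```

Run:
```python
from st import *
s=st();print(s["qpos"],s["tcp_rot"])
```

```text
t 5.80 cx -146.8 cy -3.7 z 253.0 | fx -1.1 fy -0.1 fz 0.5 w 58.0
[ 1.42409200e-01  1.69837325e-01 -2.38392012e-01 -7.08631630e-04
 -1.15777773e+00 -8.92577878e-01] [ 2.39520068e-03 -3.98766258e-01  9.17049416e-01 -3.20611647e-04]
```

Emit:
arm_command(
  moves=[
    {"tx": 0, "ty": 0, "tz": 0, "twist": 0.149, "claw": 0.0854},
    {"tx": 0, "ty": 0, "tz": 0, "twist": 0.149, "claw": 0.0854},
    {"tx": 0, "ty": 0, "tz": 0, "twist": 0.149, "claw": 0.0854},
    {"tx": 0, "ty": 0, "tz": 0, "twist": 0.149, "claw": 0.0854},
    {"tx": 0, "ty": 0, "tz": 0, "twist": 0.149, "claw": 0.0854},
  ],
)

```text
time: 6.3
eef_pos: [0.5502, -0.1146, 0.2514]
tcp_rot: [0.001, -0.038, 0.999, 0.0]
wrist_force: [-0.2, -0.3, 0.4]
gripper_width: 0.0853
```

Emit:
arm_command(
  moves=[
    {"tx": 0, "ty": 0, "tz": 0, "twist": 0.149, "claw": 0.0854},
    {"tx": 0, "ty": 0, "tz": 0, "twist": 0.149, "claw": 0.0854},
    {"tx": 0, "ty": 0, "tz": 0, "twist": 0.081, "claw": 0.0854},
    {"tx": 0.004, "ty": 0.04, "tz": 0, "twist": 0, "claw": 0.0854},
    {"tx": 0, "ty": 0.04, "tz": 0, "twist": 0, "claw": 0.0854},
  ],
)

```text
time: 6.8
eef_pos: [0.5696, -0.0368, 0.2517]
tcp_rot: [0.001, 0.149, 0.989, 0.001]
wrist_force: [0.6, -0.6, 0.0]
gripper_width: 0.0852
```

Emit:
arm_command(
  moves=[
    {"tx": 0, "ty": 0.04, "tz": 0, "twist": 0, "claw": 0.0854},
    {"tx": 0, "ty": 0.027, "tz": 0, "twist": 0, "claw": 0.0854},
    {"tx": 0, "ty": 0, "tz": 0, "twist": 0, "claw": 0.0854},
    {"tx": 0, "ty": 0, "tz": 0, "twist": 0, "claw": 0.0854},
  ],
)

```text
time: 7.2
eef_pos: [0.5892, 0.0276, 0.2511]
tcp_rot: [0.0, 0.148, 0.989, 0.0]
wrist_force: [-0.2, -0.6, -0.8]
gripper_width: 0.0853
```

Run:
```python
from st import *
s=st();print(s["qpos"],s["tcp_rot"])
c=ctrl.capture("wrist")
o=overlay(c["image"],lambda X:wproj(X,c,s["eef_pos"],s["tcp_rot"]),[.5902,.0268,1.2729],.028,(80,60,560,420),1.65)
cv2.imwrite("pics/ov5.png",o);np.savez("w5.npz",**c,pos=s["eef_pos"],q=s["tcp_rot"])
```

```text
t 7.20 cx 0.5 cy 1.2 z 251.1 | fx -0.6 fy 0.0 fz -0.8 w 85.3
[ 3.77683055e-01  2.18729757e-01 -1.80762876e-01 -4.66078823e-04
 -1.17057537e+00 -2.24455904e+00] [2.07263286e-04 1.47589400e-01 9.89048629e-01 3.68420119e-04]
```

View pics/ov5.png

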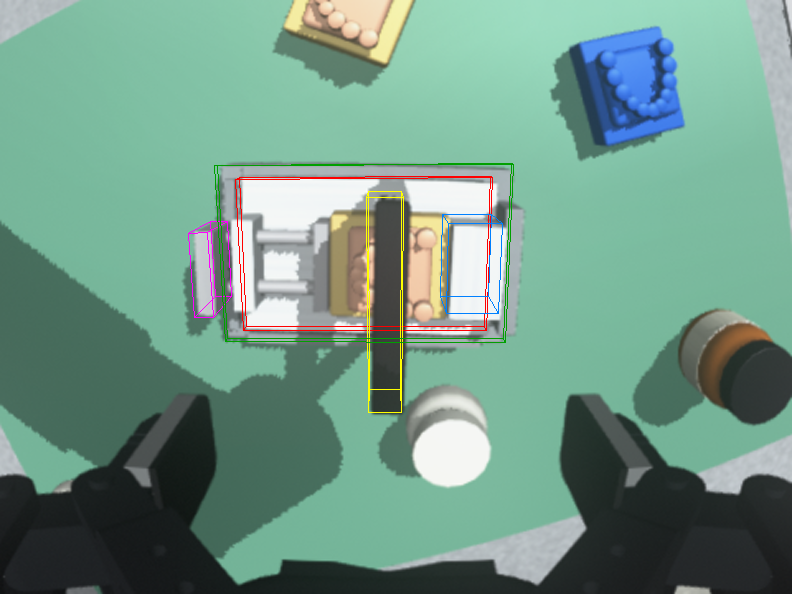

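The overlay fits closely. The cast sits square between the jaws, touching the sliding jaw face at column 329 and the fixed jaw at column 447, with no visible gap. The handle runs from (393,198) to (387,411), a little rotated from my estimate, so I'll refine the pose for the grasp.

Run:
```python
from h import *
c=dict(np.load("w5.npz"));pos,q=c["pos"],c["q"]
obs=[((-7,-45,117),(372,412)),((7,-45,117),(402,412)),((-7,45,117),(378,199)),((7,45,117),(410,199)),((32,24,42),(452,222)),((32,-24,42),(447,305)),((60,24,42),(502,224)),((60,-24,42),(498,303)),((-85,45,8),(243,181)),((-98,53,6),(221,166)),((-98,-53,6),(229,345))]
P=np.array([o[0] for o in obs])/1e3;u=np.array([o[1] for o in obs])/1.65+[80,60]
w=np.ones((len(obs),2));w[4:8,1]=0
for k in (4,11):
    f=lambda p:((wproj(world(P[:k],p),c,pos,q)-u[:k])*w[:k]).ravel()
    r=least_squares(f,[.59,.027,1.27],loss="soft_l1");p=r.x
    a=p[2];e=np.array([np.cos(a),np.sin(a)]);n=np.array([-e[1],e[0]]);d=p[:2]-pos[:2]
    Rt=R.from_quat(q,scalar_first=True).as_matrix();print(p,"ty",d@Rt[:2,1],"tx",d@Rt[:2,0],"toolyaw",np.arctan2(Rt[1,1],Rt[0,1]),np.round(f(p).reshape(-1,2),1).tolist())
```

```text
[0.59153601 0.02905366 1.24466145] ty 0.002086572179601589 tx -0.0017883278636146647 toolyaw 1.2745353482948096 [[-0.9, 0.5], [1.0, 1.0], [-1.5, -0.9], [1.4, -0.2]]
[0.59191604 0.02867634 1.26419764] ty 0.001836643764609319 tx -0.002261966076521331 toolyaw 1.2745353482948096 [[-0.0, 1.3], [1.9, 1.5], [-3.3, 0.0], [-0.4, 0.3], [0.3, 0.0], [1.4, 0.0], [2.7, 0.0], [2.0, 0.0], [-2.0, -1.4], [-1.6, -0.5], [-1.1, -2.5]]
```

Emit:
arm_command(
  moves=[
    {"tx": -0.002, "ty": 0.002, "tz": 0.02, "twist": 0.02, "claw": 0.0854},
    {"tx": 0, "ty": 0, "tz": 0.03, "twist": 0, "claw": 0.0854},
    {"tx": 0, "ty": 0, "tz": 0.03, "twist": 0, "claw": 0.0854},
    {"tx": 0, "ty": 0, "tz": 0.03, "twist": 0, "claw": 0.0854},
    {"tx": 0, "ty": 0, "tz": 0.015, "twist": 0, "claw": 0.0854},
  ],
)

```text
time: 7.75
eef_pos: [0.59, 0.0264, 0.1237]
tcp_rot: [-0.001, 0.159, 0.987, -0.0]
wrist_force: [-0.2, -0.2, 0.0]
gripper_width: 0.0856
```

Emit:
arm_command(
  moves=[
    {"tx": 0, "ty": 0, "tz": 0, "twist": 0, "claw": 0.05},
    {"tx": 0, "ty": 0, "tz": 0, "twist": 0, "claw": 0.03},
    {"tx": 0, "ty": 0, "tz": 0, "twist": 0, "claw": 0.022},
    {"tx": 0, "ty": 0, "tz": 0, "twist": 0, "claw": 0.022},
  ],
)

```text
time: 8.15
eef_pos: [0.5921, 0.0278, 0.1274]
tcp_rot: [0.001, 0.159, 0.987, 0.001]
wrist_force: [0.1, -0.6, -0.8]
gripper_width: 0.0285
```

Run:
```python
from st import *
s=st((.5917,.0289,1.254))
c=ctrl.capture("wrist");cv2.imwrite("pics/w6.png",c["image"][:,:,::-1])
```

```text
t 8.15 cx -0.9 cy -0.8 z 127.4 | fx -0.5 fy -0.3 fz -0.8 w 28.5
```

View pics/w6.png

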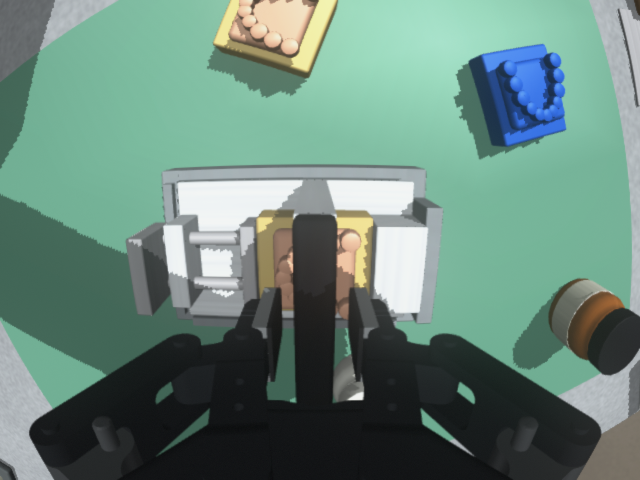

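The bar, at columns 294–336, is centred between the pads at columns 281 and 350. The cast is tight between the jaw at column 257 and the fixed jaw at column 373. Closing the fingers.

Emit:
arm_command(
  moves=[
    {"tx": 0, "ty": 0, "tz": 0, "twist": 0, "claw": 0.018},
    {"tx": 0, "ty": 0, "tz": 0, "twist": 0, "claw": 0.006},
    {"tx": 0, "ty": 0, "tz": 0, "twist": 0, "claw": 0},
    {"tx": 0, "ty": 0, "tz": 0, "twist": 0, "claw": 0},
    {"tx": 0, "ty": 0, "tz": 0, "twist": 0, "claw": 0},
  ],
)

```text
time: 8.7
eef_pos: [0.5917, 0.0277, 0.1267]
tcp_rot: [0.0, 0.158, 0.987, 0.0]
wrist_force: [-2.0, -0.7, 5.6]
gripper_width: 0.0137
```

Emit:
arm_command(
  moves=[
    {"tx": 0, "ty": 0, "tz": -0.003, "twist": 0, "claw": 0},
    {"tx": 0, "ty": 0, "tz": -0.004, "twist": 0, "claw": 0},
    {"tx": 0, "ty": 0, "tz": -0.005, "twist": 0, "claw": 0},
    {"tx": 0, "ty": 0, "tz": 0, "twist": 0, "claw": 0},
  ],
)

```text
time: 9.1
eef_pos: [0.5914, 0.0278, 0.1383]
tcp_rot: [-0.0, 0.158, 0.987, 0.0]
wrist_force: [0.3, -1.1, -8.2]
gripper_width: 0.0134
```

The grip holds at 13.4 mm, and −8 N matches the weight of the cradle plus cast. Lifting the rest.

Emit:
arm_command(
  moves=[
    {"tx": 0, "ty": 0, "tz": -0.008, "twist": 0, "claw": 0},
    {"tx": 0, "ty": 0, "tz": -0.01, "twist": 0, "claw": 0},
    {"tx": 0, "ty": 0, "tz": -0.01, "twist": 0, "claw": 0},
    {"tx": 0, "ty": 0, "tz": -0.01, "twist": 0, "claw": 0},
    {"tx": 0, "ty": 0, "tz": -0.01, "twist": 0, "claw": 0},
  ],
)

```text
time: 9.6
eef_pos: [0.5916, 0.0277, 0.1872]
tcp_rot: [0.0, 0.158, 0.987, 0.0]
wrist_force: [-0.2, -0.9, -8.0]
gripper_width: 0.013
```

Emit:
arm_command(
  moves=[
    {"tx": 0, "ty": 0, "tz": -0.01, "twist": 0, "claw": 0},
    {"tx": 0, "ty": 0, "tz": -0.01, "twist": 0, "claw": 0},
    {"tx": 0, "ty": 0, "tz": -0.009, "twist": 0, "claw": 0},
    {"tx": 0, "ty": 0, "tz": -0.006, "twist": 0, "claw": 0},
    {"tx": 0, "ty": 0, "tz": -0.003, "twist": 0, "claw": 0},
  ],
)

```text
time: 10.1
eef_pos: [0.5917, 0.0278, 0.2248]
tcp_rot: [0.0, 0.158, 0.987, 0.0]
wrist_force: [0.5, -0.0, -8.4]
gripper_width: 0.0133
```

Emit:
arm_command(
  moves=[
    {"tx": 0, "ty": 0, "tz": 0, "twist": 0, "claw": 0},
    {"tx": 0, "ty": 0, "tz": 0, "twist": 0, "claw": 0},
    {"tx": 0, "ty": 0, "tz": 0, "twist": 0, "claw": 0},
    {"tx": 0, "ty": 0, "tz": 0, "twist": 0, "claw": 0},
    {"tx": 0, "ty": 0, "tz": 0, "twist": 0, "claw": 0},
  ],
)

```text
time: 10.6
eef_pos: [0.5914, 0.0277, 0.2237]
tcp_rot: [-0.0, 0.158, 0.987, -0.0]
wrist_force: [-0.3, -0.1, -7.7]
gripper_width: 0.0134
```

Run:
```python
from st import *
s=st();o=[]
for n,cr in(("wrist",(100,60,460,460)),("scene",(290,120,450,320))):
    c=ctrl.capture(n);x0,y0,x1,y1=cr;o.append(cv2.resize(c["image"][y0:y1,x0:x1,::-1],None,fx=500/(y1-y0),fy=500/(y1-y0),interpolation=cv2.INTER_CUBIC))
o=np.hstack(o);o=cv2.resize(o,None,fx=min(1,800/o.shape[1]),fy=min(1,800/o.shape[1]));cv2.imwrite("pics/p7.png",o);st()
```

```text
t 10.60 cx 1.2 cy -0.9 z 223.7 | fx -0.2 fy 0.2 fz -7.7 w 13.4
t 10.70 cx 1.2 cy -0.9 z 223.9 | fx 0.1 fy -0.4 fz -8.5 w 13.5
```

View pics/p7.png

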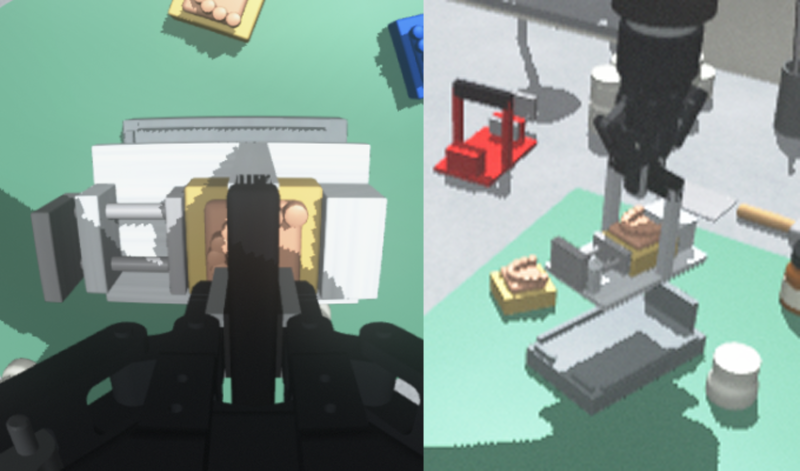

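The cradle is about 97 mm up and looks level, with the cast still tight between the jaws. The stand is empty and the spare cast and jar are undisturbed. I'll add 3 mm, let it settle and hand in.

Emit:
arm_command(
  moves=[
    {"tx": 0, "ty": 0, "tz": -0.003, "twist": 0, "claw": 0},
    {"tx": 0, "ty": 0, "tz": 0, "twist": 0, "claw": 0},
    {"tx": 0, "ty": 0, "tz": 0, "twist": 0, "claw": 0},
    {"tx": 0, "ty": 0, "tz": 0, "twist": 0, "claw": 0},
    {"tx": 0, "ty": 0, "tz": 0, "twist": 0, "claw": 0},
  ],
)

```text
time: 11.2
eef_pos: [0.5914, 0.0277, 0.227]
tcp_rot: [-0.0, 0.158, 0.987, 0.0]
wrist_force: [-0.3, -0.5, -8.0]
gripper_width: 0.0135
```

Run:
```python
from st import *
s=st();print(s["moment"],abs(s["qvel"]).max());print(ctrl.close_job())
```

```text
t 11.20 cx 1.3 cy -0.9 z 227.0 | fx -0.5 fy 0.1 fz -8.0 w 13.5
[ 0.1509304  -0.00559711 -0.03872794] 0.0017984315188585048
the job is handed in; nothing more can be done
None
```

I pushed the jaw shut on the cast with closed fingers, gripped the cradle by its handle and lifted it 100 mm straight up. I handed the job in at 11.2 s with the cradle still held in the air.

- **Clamping:** The jaw moved with 3–4 N of drag, then stalled at about 28–29 mm of travel. The push peaked near 19 N, above the 8–12 N you gave. The cradle did not tip in any reading or picture, and I backed off straight away.
- **Final state:** The wrist force was a steady −8 N, which matches the weight of the cradle plus cast. The fingers held at 13.5 mm and the arm was still.
- **Pictures:** In the last wrist and scene pictures, taken 3 mm below the final height, the cast was tight between the jaws. The cradle looked level and the stand was empty. The spare cast and near jar looked unmoved. I judged levelness by eye and did not measure it.
- **Disagreement:** My cradle position and angle estimates from different views differed by about 2–3 mm and 1–2°. I corrected for this from close up before gripping.

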